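# Unbolt a spin-test guard with a hook key

### The job

The yellow spin-test guard on the bench is held shut by a spring bolt inside it, out of reach of the fingers. Take the hook key from its stand, reach down through the grille with it, lift the bolt's red-tipped lever out of its locked notch and draw the bolt back gently, forcing nothing, until it meets its buffer, then let the lever drop into the open notch so that the bolt stays back and the sprung gate swings open. Hang the hook key back in its stand and leave the tools lying around alone.

Things in the scene. Friction and masses are not known exactly. Their poses are not given: they have to be found in the camera images.
- guard: Fixed box of yellow tube with a steel bar grille, 156 (x) x 310 (y) x 140 mm high. Origin: on its underside on the bench, 90 mm behind its front and midway across; x to its back, y to its left, z up; its front faces the robot. Floor inside at z = 6 mm. Front: yellow sheet from y = -141 to +38 mm, the gate left of that.
- grille_gap (a point): Centre of the gap in the top grille where the hook goes in: x = -38, y = 0, z = 133 mm in the guard's frame. The 5 mm bars beside it run along y at x = -58 and -18 mm; cross bars at y = -112 and +90 mm, z = 140 mm. Below the gap, x = -50 to -20 is free down to the floor except for the lever.
- rail (a point): Middle of the top of the steel rail under the lever, on the back of the front sheet: x = -59.5, y = -11, z = 61 mm in the guard's frame. Rail and its shelf (z 36 to 43 mm) reach from the sheet to x = -52. Its left end is the locked notch. Right of it is the open notch, 11 mm wide (lever 8 mm), then a rubber-faced stop.
- bolt (a joint): Travel of the bolt (10 mm rod along y at x = -75, z = 65 mm in the guard's frame) in m: 0 locked, grows as it is drawn to the guard's right (-y). Spring back: 2 N at 0, 5 N at 80 mm; friction 1 N. The open notch is adjustable, its place not measured: the lever clears its edge at 44 to 84 mm of travel and meets the stop 3 mm on, told by force; over 12 N bends it.
- lever (a joint): Angle of the bolt's lever in rad: 0 down in a notch (it points to the guard's back, 28 degrees below level), grows as it is lifted; it passes over the rail above about 0.5 and stops at 1.0. A light spring presses it down (about 1 N where the hook lifts). Down in a notch it cannot pass the rail.
- lever_pick (a point): Where the hook takes the lever: on its centre line (8 mm round steel, red 15 mm ball at its end), 39.5 mm from the bolt's axis; moves with it. Locked: x = -40, y = 12, z = 46 mm in the guard's frame, underside at z = 42. There the underside must rise 19 to 37 mm to clear the rail.
- gate (a joint): Angle of the gate in rad, hinged at its left edge: 0 shut; a spring swings it out towards the robot to about 0.7 when the bolt lets go of it.
- hook: Hook key: upright 8 mm steel rod bent to a J at the foot, orange square grip on top; 225 mm long, about 0.14 kg. Origin: underside of the heel on the shank's axis; z up the shank. The foot, 8 mm thick, runs along its -y to an upturned tip 24 mm from the shank's axis, tip top at z = 16 mm; 16 mm free between shank and tip. Axes parallel to the guard's when in use.
- hook_grip (a point): Centre of the orange grip (22 x 22 mm, 74 mm tall, sides along the hook key's x and y), 183 mm above the hook key's origin.
- hook_collar (a point): Centre of the underside of the dark collar (30 mm across, 6 mm thick), 140 mm above the hook key's origin; it rests on the stand's fork.
- stand: Fixed stand of the hook key: base 95 x 80 x 10 mm, a post 45 mm behind the seat, a fork plate with its top at z = 153 mm. Origin: on the bench under the seat; x from the seat to the post. The slot, 14 mm wide, is open to -x; two lips 3 mm high stand 16 to 21 mm before the seat, so lift the collar 10 mm before going out or in along x.
- seat (a point): Seat of the collar: centre of the fork's slot on its top face, 153 mm above the bench.
- screwdriver: Screwdriver with a yellow handle, 193 mm long, 23 mm thick, lying left of the guard; leave alone. Origin: centre of the underside.
- punch: Dark steel pin punch, 155 mm long, 11 mm thick, lying beside the stand; leave alone. Origin: centre of the underside.
- bolt_box: Small open card box of bolts, 65 x 85 x 45 mm, on the bench between stand and guard; leave alone. Origin: centre of the underside.

How it is judged (in metres and radians):
On the way, in this order (a step that is already met when the one before it is completed fails the run):
1. the hook key is taken from its stand (distance between hook_collar and seat above 0.06 m), for 0.1 s.
2. the hook lifts the lever out of the locked notch (contact force between hook and lever above 0.3 N and value of joint lever above 0.4 rad and value of joint bolt below 0.02 m), for 0.05 s.
3. the hook draws the bolt back (contact force between hook and lever above 0.3 N and value of joint bolt above 0.04 m), for 0.05 s.
4. the lever is down in the open notch, with the hook off it (value of joint bolt above 0.04 m and value of joint lever below 0.15 rad and contact force between hook and lever below 0.05 N), for 0.2 s.
At the end, for the whole second after the job is handed in: The bolt is drawn (more than 40 mm) with its lever down in the open notch (within 0.15 rad), the gate has swung open (more than 0.4 rad), and the hook key hangs upright and at rest in its stand, its collar on the fork within 8 mm of the seat's centre (value of joint bolt above 0.04 m and value of joint lever below 0.15 rad and value of joint gate above 0.4 rad and horizontal distance between hook_collar and seat below 0.008 m and distance between hook_collar and seat below 0.01 m and angle between hook's own z axis and vertical below 0.12 rad and contact force between hook and stand above 0.2 N and linear speed of hook below 0.03 m/s); the robot touches nothing.
It fails at once if the hook presses on the bolt or its lever with more than 12 N (contact force between hook and bolt above 12 N).
It fails at once if the hook presses on the guard with more than 20 N (contact force between hook and guard above 20 N).
It fails at once if the robot itself touches the bolt, the lever or the gate (contact force between any of the arm, the fingers and bolt above 1 N or contact force between any of the arm, the fingers and gate above 1 N).
It fails at once if one of the tools lying around is moved by more than 20 mm (distance of any of screwdriver, punch, bolt_box from where it was at the start of the episode above 0.02 m).
It also fails if it takes over 67 s, if anything falls off the work surface, if the arm or the gripper's body presses on something with over 40 N, if the wrist force passes 120 N, or if a joint passes its speed limit or range.

### The arm

A 6-joint arm with a two-finger parallel gripper is mounted at the origin on a cart in front of the work surface, level with it; the furniture and walls round the work are solid. World frame = base frame: x ahead of the robot, y to its left, z up, the work surface at z = 0. Lengths are in m, angles in degrees, forces in N, time in s.
With the tool pointing down it reaches from about 0.325 to 0.85 m from the base axis. Payload 15.5 kg.
Tool frame: the origin (TCP) lies midway between the tips of the shut fingers; the grasp point (between the pads) lies 19 mm behind it; z points along the fingers, y is the line along which they close (so a half turn about z gives the same grasp; the last joint's range is limited). The gripper opens to 91 mm and grips with 3 to 60 N. Pads are 32 mm wide; open, the fingers measure 118 mm over their backs; the gripper's body (76 mm by 178 mm) begins 60 mm behind the grasp point.
Start: joints at [70.904, 28.281, 77.091, -0, 74.628, -5.472], TCP at [0.147, 0.607, 0.214] pointing down, gripper open.
Joint ranges: [-166.48, 166.48], [-47.26, 123.95], [12.59, 153.08], [-70.14, 250.14], [6.76, 159.57], [-176.63, 176.63]. Speed limits (degrees/s): [108.29, 108.29, 147.25, 172.46, 172.46, 172.46].

### API

Orientations are given as a 3x3 rotation matrix whose columns are the frame's x, y, z axes.
In Python, from bench import ctrl gives the robot as it stands. The module is installed in compiled form; this text tells all that it offers. Calls block until the motion is done:
- ctrl.goto(position, orientation): joint-space move of the TCP to a pose.
- ctrl.move_l(position, vel=0.15, ori=None, contact_N=None): straight line of the TCP; ori=None keeps the orientation; vel is the mean speed in m/s. With contact_N (N) it stops when the force on the tool has changed by that much, and returns True; else False.
- ctrl.movej(angles): joint-space move.
- ctrl.command_gripper(opening): opening from 0.0 (shut) to 1.0 (fully open); the grip force is fixed at half the most; returns when the fingers have stopped.
- ctrl.sleep(seconds).
- ctrl.ik(position, orientation): joint angles nearest the present ones, or None.
- ctrl.read_camera(name): name is "side" or "top"; returns the picture (400x640x3 uint8, blue, green, red); there is no depth.
- ctrl.camera_params(name): a dict with "fx", "fy", "cx", "cy" (pixels), "pose" (4x4, takes a point from camera to world coordinates). Camera axes: x right, y up, looking along -z (the intrinsics and any distortion apply to the point x, -y, -z); pixel columns grow to the right and rows downward; lengths in m; the calibration is good to about 2 mm. A picture is of the moment at which its call begins. camera_params takes no time and is no camera call.
A pose or a line that the arm cannot do raises ctrl.MotionError and nothing moves.
- ctrl.sign_off(): hands the job in; it is judged then, once.
Readings, each from a call of its own:
- ctrl.current_t(): time.
- ctrl.current_q(): joint angles.
- ctrl.current_dq(): joint speeds.
- ctrl.current_effort(): joint torques, N m.
- ctrl.current_tool_pos(): TCP position.
- ctrl.current_eef_rot(): TCP orientation.
- ctrl.current_contact_force(): force on the tool from outside, world axes, zero at the start.
- ctrl.current_wrist_torque(): the same for the moment, N m.
- ctrl.current_grip_width(): opening from 0.0 (shut) to 1.0 (fully open).
- ctrl.current_grasp_force(): force on a finger pad.
Only numpy, scipy, OpenCV 4.12 (cv2) and the standard library are available. Lean on these libraries where they do the work, as an engineer would, in place of code of your own. Each camera call takes 0.05 s, during which the arm holds its last target. There are 200 camera calls.

## Working session

There is one attempt and no reset: what is moved stays moved. The work goes in short steps, each a Python script; the robot and the scene stay as the last script left them, time stands still between calls to the robot, and variables do not carry over. Pictures are saved under pics/ and viewed, at most 10 in all, crops included, and the job is handed in when it is done.

```bash
mkdir -p pics; ls; python3 - <<'E'
from bench import ctrl
import cv2,numpy as np
for n in("side","top"):
    cv2.imwrite(f"pics/{n}0.png",ctrl.read_camera(n)); p=ctrl.camera_params(n); print(n,{k:(np.round(v,4).tolist() if k=='pose' else v) for k,v in p.items()})
print(ctrl.current_eef_rot(),ctrl.current_t())
E
```

```text
pics
side {'fx': 373.29252543995807, 'fy': 373.29252543995807, 'cx': 317.9215888172153, 'cy': 195.83580999313358, 'pose': [[0.859, 0.1715, -0.4824, -0.0831], [-0.5118, 0.3145, -0.7995, -0.8869], [0.0146, 0.9336, 0.358, 0.5506], [0.0, 0.0, 0.0, 1.0]]}
top {'fx': 392.06150906100686, 'fy': 392.06150906100686, 'cx': 317.97195760803686, 'cy': 202.28883373747723, 'pose': [[0.0176, 0.9926, -0.1203, 0.3455], [-0.9998, 0.0175, -0.002, 0.0093], [0.0001, 0.1204, 0.9927, 1.3062], [0.0, 0.0, 0.0, 1.0]]}
[[-9.71861810e-01  2.35551455e-01 -3.67047982e-04]
 [ 2.35551713e-01  9.71861273e-01 -1.02784561e-03]
 [ 1.14609191e-04 -1.08538267e-03 -9.99999404e-01]] 0.1
```

View pics/side0.png

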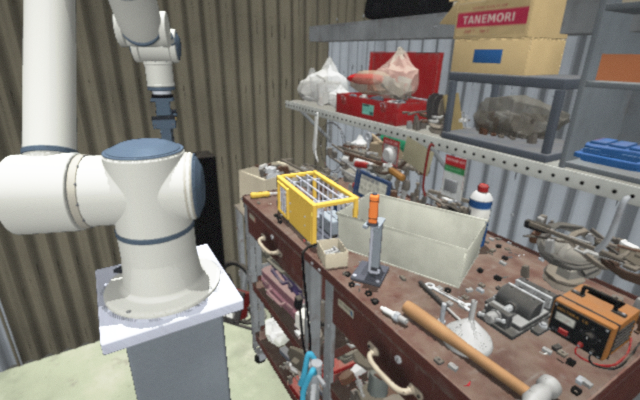

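View pics/top0.png

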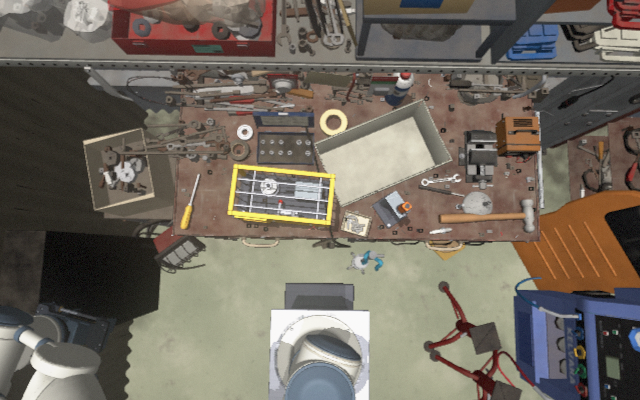

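The side picture shows the guard at about (280-357, 170-240) and the hook's orange grip at (374, 210). The top picture shows the guard at (228-335, 165-222), and the stand and grip at about (395, 208). I'll enlarge both.

```bash
python3 - <<'E'
import cv2
t=cv2.imread("pics/top0.png")[155:245,220:420];cv2.imwrite("pics/top1.png",cv2.resize(t,None,fx=4,fy=4,interpolation=cv2.INTER_CUBIC))
t=cv2.imread("pics/side0.png")[160:300,260:400];cv2.imwrite("pics/side1.png",cv2.resize(t,None,fx=4.2,fy=4.2,interpolation=cv2.INTER_CUBIC))
E
```

```text
(no output)
```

View pics/top1.png

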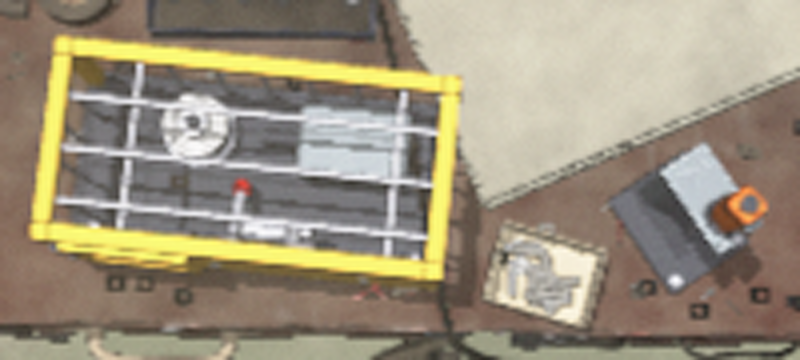

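View pics/side1.png

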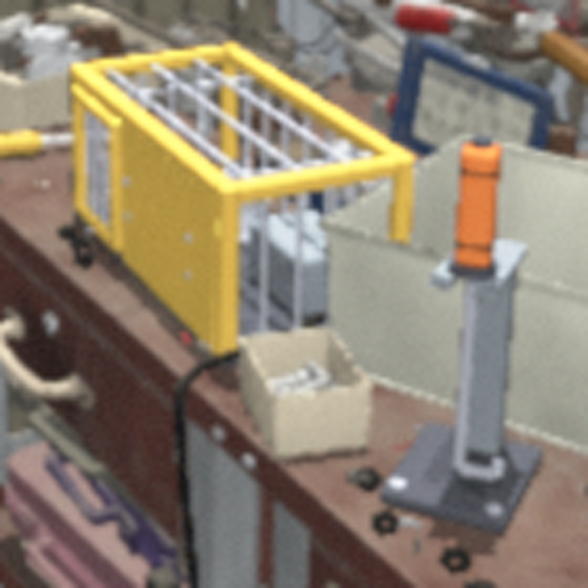

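The top crop shows the yellow frame's corners at crop (58,38), (462,77), (442,280) and (30,240). The red ball is at (242,186), the grip at (740,208), and the fork plate runs from (680,160) to (730,240), so the post is to the upper left. In the side crop the hook hangs in front of the post with its foot pointing right. Next I'll measure these.

```bash
cat > h.py <<'E'
import numpy as np, cv2
from bench import ctrl
def ray(n,uv):
    p=ctrl.camera_params(n);uv=np.atleast_2d(uv).astype(float)
    d=np.c_[(uv[:,0]-p['cx'])/p['fx'],-(uv[:,1]-p['cy'])/p['fy'],-np.ones(len(uv))]@p['pose'][:3,:3].T
    return p['pose'][:3,3],d
def plane(n,uv,z):
    o,d=ray(n,uv); return o+d*((z-o[2])/d[:,2])[:,None]
def tri(a,b):
    A=[];B=[]
    for n,uv in(("top",a),("side",b)):
        o,d=ray(n,uv);d=d[0]/np.linalg.norm(d[0]);M=np.eye(3)-np.outer(d,d);A.append(M);B.append(M@o)
    x=np.linalg.lstsq(np.vstack(A),np.hstack(B),rcond=None)[0]
    return x,[np.linalg.norm(M@x-b) for M,b in zip(A,B)]
def proj(n,P):
    p=ctrl.camera_params(n);c=(np.atleast_2d(P)-p['pose'][:3,3])@p['pose'][:3,:3]
    return np.c_[p['cx']-p['fx']*c[:,0]/c[:,2],p['cy']+p['fy']*c[:,1]/c[:,2]]
def mask(img,lo,hi,box):
    m=cv2.inRange(cv2.cvtColor(img,cv2.COLOR_BGR2HSV),lo,hi);k=np.zeros_like(m);x0,y0,x1,y1=box;k[y0:y1,x0:x1]=m[y0:y1,x0:x1]
    v,u=np.nonzero(k);return np.c_[u,v]
E
python3 - <<'E'
from h import *
t=cv2.imread("pics/top0.png");s=cv2.imread("pics/side0.png")
Y=mask(t,(22,120,110),(34,255,255),(222,158,345,230))
w=plane("top",Y,0.14)[:,:2]
print("rect",cv2.minAreaRect((w*1000).astype(np.float32)))
c=np.array([(58,38),(462,77),(442,280),(30,240)])/4+[220,155]
c=plane("top",c-.4,0.14);print("corners",c.round(4).tolist())
print("len",[np.linalg.norm(c[i]-c[(i+1)%4]).round(4) for i in range(4)])
R=mask(t,(0,150,110),(6,255,255),(270,190,290,212));R2=mask(t,(174,150,110),(180,255,255),(270,190,290,212));R=np.r_[R,R2]
print("ball",len(R),R.mean(0),plane("top",R.mean(0),0.041))
Ot=mask(t,(5,150,90),(17,255,255),(390,190,420,225));Os=mask(s,(5,150,90),(17,255,255),(365,190,385,230))
print(len(Ot),Ot.mean(0),Ot.min(0),Ot.max(0),len(Os),Os.mean(0),Os.min(0),Os.max(0),tri(Ot.mean(0),Os.mean(0)))
print("grip top rect",cv2.minAreaRect((plane("top",Ot,0.233)[:,:2]*1000).astype(np.float32)))
# stand parts
P=np.array([(660,170),(705,145),(747,238),(710,250)])/4+[220,155]-.4;print("plate",plane("top",P,0.153).round(3).tolist())
P=np.array([(610,205),(680,290)])/4+[220,155]-.4;print("base left edge",plane("top",P,0.01).round(3).tolist())
G=mask(t,(0,0,135),(180,60,255),(380,188,409,220));print(len(G),cv2.minAreaRect((plane("top",G,0.153)[:,:2]*1000).astype(np.float32)))
v=cv2.resize(np.hstack([t[185:235,365:425]]),None,fx=9,fy=9,interpolation=cv2.INTER_CUBIC);a=cv2.resize(s[215:300,340:400],(318,450),interpolation=cv2.INTER_CUBIC)
cv2.imwrite("pics/st.png",np.hstack([v,a])[:, :800])
E
```

```text
rect ((506.18023681640625, 122.56973266601562), (309.734130859375, 167.0635528564453), 85.49051666259766)
corners [[0.599, 0.268, 0.14], [0.5743, -0.0386, 0.14], [0.4206, -0.0256, 0.14], [0.4451, 0.2822, 0.14]]
len [np.float64(0.3075), np.float64(0.1543), np.float64(0.3088), np.float64(0.1546)]
ball 6 [280.  200.5] [[0.5025245  0.13546274 0.041     ]]
60 [403.98333333 207.13333333] [399 202] [411 211] 230 [373.20869565 208.33043478] [369 195] [378 223] (array([ 0.47035226, -0.2335274 ,  0.19598375]), [np.float64(0.00014312754581687144), np.float64(0.0001431275458163355)])
grip top rect ((466.0523681640625, -227.59765625), (23.069732666015625, 29.69609832763672), 44.99834060668945)
plate [[0.504, -0.186, 0.153], [0.524, -0.219, 0.153], [0.455, -0.25, 0.153], [0.445, -0.222, 0.153]]
base left edge [[0.494, -0.168, 0.01], [0.424, -0.226, 0.01]]
279 ((488.8966369628906, -212.11196899414062), (87.3862533569336, 77.56938934326172), 1.8197002410888672)
```

View pics/st.png

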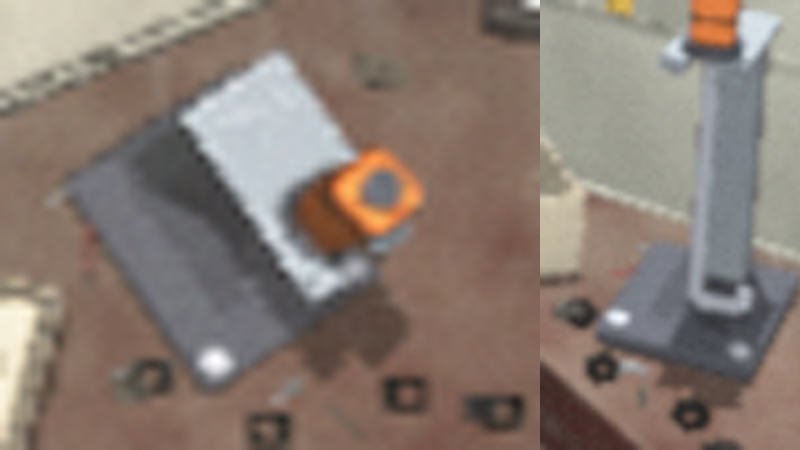

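The enlarged stand picture shows the plate's left edge from (180,115) to (315,300), the base's left edge from (65,185) to (205,390), and the cap on top of the grip at (382,187). I'll work out the yaw and grip from these, then check the IK.

```bash
python3 - <<'E'
from h import *
f=lambda q,z:plane("top",(np.array(q)+.5)/9+[364.5,184.5],z)[:,:2]
for q,z in(([(180,115),(315,300)],.153),([(65,185),(205,390)],.01),([(285,50),(365,160)],.153)):
    p=f(q,z);d=p[0]-p[1];print(p.round(4).tolist(),np.degrees(np.arctan2(d[1],d[0])))
p=f([(180,115),(285,50)],.153);d=p[0]-p[1];print("back plate",p.round(4).tolist(),np.degrees(np.arctan2(d[1],d[0]))-90)
print("cap",f([(382,187)],.235), "grip corners",f([(332,190),(376,150),(425,192),(382,233)],.233).tolist())
# predicted axis in the side view for the cap xy
for xy in ((.4703,-.2335),tuple(f([(382,187)],.235)[0])):print(proj("side",[(*xy,.16),(*xy,.196),(*xy,.233)]).tolist())
s=cv2.imread("pics/side0.png");Os=mask(s,(5,150,90),(17,255,255),(365,190,385,230))
for r in(200,208,216):print(r,Os[Os[:,1]==r][:,0].tolist())
def R(y):c,s=np.cos(y),np.sin(y);return np.array([[-s,c,0],[c,s,0],[0,0,-1]])  # tool y along frame x? placeholder
def Rt(yaw): # tool y = frame y, tool z down, tool x = -frame x
    c,s=np.cos(yaw),np.sin(yaw);return np.array([[-c,-s,0],[-s,c,0],[0,0,-1]])
for yaw,pts in ((30,[(.47,-.2335,.3),(.47,-.2335,.166),(.39,-.28,.176)]),(-4.5,[(.48,.17,.34),(.48,.17,.168),(.48,.03,.22)])):
    for k in(0,180):
        for p in pts:
            q=ctrl.ik(p,Rt(np.radians(yaw+k)));print(yaw,k,p,None if q is None else np.round(q,1))
E
```

```text
[[0.5036, -0.1856], [0.4432, -0.2297]] 36.11166634811082
[[0.4963, -0.1672], [0.4214, -0.2187]] 34.51513403728181
[[0.5258, -0.2204], [0.4897, -0.2465]] 35.818121523358414
back plate [[0.5036, -0.1856], [0.5258, -0.2204]] 32.66948532609645
cap [[ 0.47120263 -0.23341461]] grip corners [[0.4702435530810777, -0.2185584811355563], [0.4828203731761256, -0.23214020627321666], [0.4701287946300959, -0.24701023159854604], [0.45728569183394774, -0.23373021621782233]]
[[372.26495543320897, 221.64515988075965], [373.2435333510022, 208.3155031584085], [374.2783980952046, 194.21913786806155]]
[[372.52929363388705, 221.5582296895439], [373.51104959251467, 208.2346743148949], [374.5492588984867, 194.14498221062522]]
200 [370, 371, 372, 373, 374, 375, 376, 377]
208 [370, 371, 372, 373, 374, 375, 376, 377]
216 [369, 370, 371, 372, 373, 374, 375, 376]
30 0 (0.47, -0.2335, 0.3) [ -32.9   15.7   83.6   -0.    80.7 -152.9]
30 0 (0.47, -0.2335, 0.166) [ -32.9   23.5   94.6   -0.    61.9 -152.9]
30 0 (0.39, -0.28, 0.176) [ -42.8   19.4   99.8   -0.    60.7 -162.8]
30 180 (0.47, -0.2335, 0.3) [-32.9  15.7  83.6  -0.   80.7  27.1]
30 180 (0.47, -0.2335, 0.166) [-32.9  23.5  94.6  -0.   61.9  27.1]
30 180 (0.39, -0.28, 0.176) [-42.8  19.4  99.8  -0.   60.7  17.2]
-4.5 0 (0.48, 0.17, 0.34) [ 12.8  12.7  81.6  -0.   85.7 -72.7]
-4.5 0 (0.48, 0.17, 0.168) [ 12.8  22.2  96.6  -0.   61.2 -72.7]
-4.5 0 (0.48, 0.03, 0.22) [ -3.5  16.3  96.3  -0.   67.4 -89. ]
-4.5 180 (0.48, 0.17, 0.34) [ 12.8  12.7  81.6  -0.   85.7 107.3]
-4.5 180 (0.48, 0.17, 0.168) [ 12.8  22.2  96.6  -0.   61.2 107.3]
-4.5 180 (0.48, 0.03, 0.22) [-3.5 16.3 96.3 -0.  67.4 91. ]
```

```bash
cat >> h.py <<'E'
def Rt(deg):
    c,s=np.cos(np.radians(deg+180)),np.sin(np.radians(deg+180));return np.array([[-c,-s,0],[-s,c,0],[0,0,-1]])
SY=35.;SX=np.array([np.cos(np.radians(SY)),np.sin(np.radians(SY)),0])
G0=np.array([.471,-.2335,.166])          # TCP at the grasp in the stand (hook z = TCP z - .153)
GY=-4.55;GO=np.array([.5218,.1205,0]);c,s=np.cos(np.radians(GY)),np.sin(np.radians(GY));GR=np.array([[c,-s,0],[s,c,0],[0,0,1]])
def tcp(x,y,z): return GO+GR@(np.array([x,y,z+153])/1000)   # hook origin in guard frame, mm
def st():
    print("t %.2f"%ctrl.current_t(),"tcp",np.round(ctrl.current_tool_pos(),4),"F",np.round(GR.T@ctrl.current_contact_force(),2),"M",np.round(ctrl.current_wrist_torque(),2),"w %.3f gf %.1f"%(ctrl.current_grip_width(),ctrl.current_grasp_force()))
E
python3 - <<'E'
from h import *
ctrl.goto([.40,.25,.30],Rt(10)); ctrl.goto(G0+[0,0,.10],Rt(SY)); st()
ctrl.move_l(G0,vel=.12,contact_N=8); st()
ctrl.command_gripper(0.0); st()
ctrl.move_l(G0+[0,0,.012],vel=.05); st()
cv2.imwrite("pics/g1.png",cv2.resize(ctrl.read_camera("side")[150:290,310:430],None,fx=4,fy=4,interpolation=cv2.INTER_CUBIC))
E
```

```text
t 3.63 tcp [ 0.4713 -0.2327  0.2661] F [-0.09  0.58 -0.56] M [-0.08  0.14 -0.01] w 1.001 gf 0.0
t 4.62 tcp [ 0.4714 -0.2336  0.1666] F [ 0.66 -0.83  0.2 ] M [-0.06  0.1  -0.01] w 1.000 gf 0.0
t 5.67 tcp [ 0.4709 -0.2334  0.166 ] F [ 0.41  0.2  -0.28] M [-0.06  0.17 -0.  ] w 0.244 gf 30.0
t 6.07 tcp [ 0.4712 -0.2337  0.1784] F [-0.78  0.94 -1.61] M [-0.11  0.1   0.04] w 0.243 gf 30.0
```

View pics/g1.png

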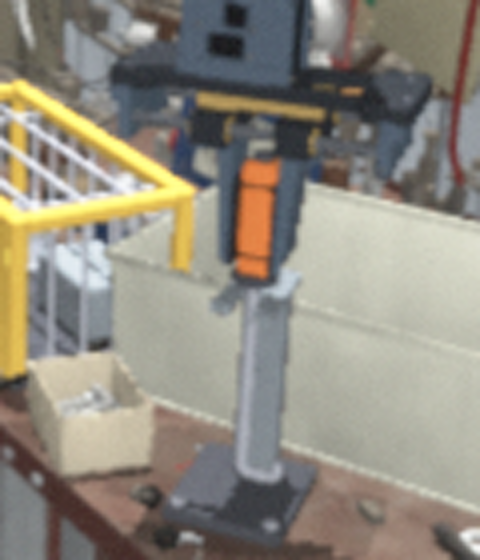

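The grip holds: 22 mm width and about 1.4 N of extra weight, with the hook raised off the fork. Next I'll take it out, carry it to the guard and lower it through the gap.

```bash
python3 - <<'E'
from h import *
ctrl.move_l(G0+[0,0,.012]-.09*SX,vel=.12)
p=G0-.09*SX; p[2]=.345; ctrl.move_l(p,vel=.2)
ctrl.goto(tcp(-38,56,190),Rt(GY)); st()
print(ctrl.move_l(tcp(-38,56,60),vel=.12,contact_N=5)); st()
a=ctrl.read_camera("side")[150:250,260:380];b=ctrl.read_camera("top")[155:235,220:345]
cv2.imwrite("pics/g2.png",np.hstack([cv2.resize(a,(400,333),interpolation=3),cv2.resize(b,(400,333),interpolation=2)]))
E
```

```text
t 9.72 tcp [0.4886 0.1787 0.3428] F [-0.93 -0.53 -1.29] M [-0.08  0.15  0.08] w 0.240 gf 30.0
False
t 10.96 tcp [0.4888 0.1794 0.2136] F [-0.8  -0.14 -0.78] M [-0.03  0.17 -0.03] w 0.242 gf 30.0
```

View pics/g2.png

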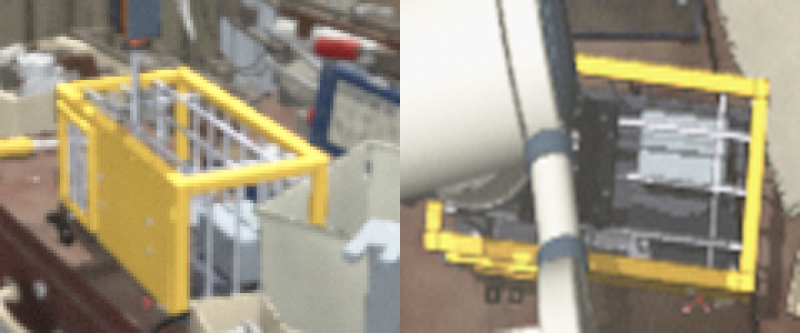

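The side view shows the shank passing through the grille gap at about (135,90), clear of the front tube. The arm hides the spot from above. No contact has been felt. Next I'll go down, under the lever, and lift.

```bash
cat >> h.py <<'E'
def F(n=8):
    a=[]
    for _ in range(n): a.append(GR.T@ctrl.current_contact_force()); ctrl.sleep(.02)
    return np.mean(a,0)
E
python3 - <<'E'
from h import *
print(ctrl.move_l(tcp(-38,56,15),vel=.08,contact_N=5));print("base",F())
print(ctrl.move_l(tcp(-38,24,15),vel=.06,contact_N=4));print(F())
for z in(30,38,48,56,62):
    print(z,ctrl.move_l(tcp(-38,24,z),vel=.04,contact_N=5),F().round(2))
st()
E
```

```text
False
base [ 0.06386066  0.19394143 -1.04690548]
False
[-0.28788752  0.04109133 -1.3587742 ]
30 False [-0.07 -0.26 -1.12]
38 False [-0.56  0.33 -1.76]
48 False [ 0.43  0.08 -2.52]
56 False [ 0.6   0.27 -2.78]
62 False [ 0.75  0.17 -2.33]
t 15.31 tcp [0.486  0.1475 0.2151] F [ 0.9  -0.14 -1.8 ] M [-0.04 -0.15  0.03] w 0.241 gf 30.0
```

```bash
python3 - <<'E'
from h import *
for y in(18,0,-22):
    print(y,ctrl.move_l(tcp(-38,y,62),vel=.04,contact_N=6),F().round(2))
y=-22
while y>-74:
    y-=2.; h=ctrl.move_l(tcp(-38,y,62),vel=.02,contact_N=4); f=F(6); print(y,h,f.round(2),ctrl.current_wrist_torque().round(2))
    if h or abs(f[1])>7.0: break
st()
E
```

```text
18 False [ 1.16  1.91 -2.63]
0 False [ 0.42  2.01 -2.5 ]
-22 False [-0.19  3.05 -2.77]
-24.0 False [-0.35  4.1  -2.66] [1.29 0.16 0.04]
-26.0 False [-0.28  3.9  -2.75] [ 1.24  0.21 -0.02]
-28.0 False [-0.35  6.94 -2.77] [ 2.26  0.06 -0.07]
-30.0 False [-0.35  9.46 -2.77] [3.14 0.   0.01]
t 18.71 tcp [0.4817 0.0943 0.2151] F [-0.25  9.01 -2.43] M [3.14 0.   0.01] w 0.246 gf 30.1
```

The force climbs from 4 N to 9.5 N between y=-26 and -30, so that is the buffer. I'll back off to just touching it, then lower.

```bash
python3 - <<'E'
from h import *
for y in(-29,-28,-27):
    ctrl.move_l(tcp(-38,y,62),vel=.02);f=F(6);print(y,f.round(2))
    if f[1]<4.8: break
for z in(54,48,42,36,30,24,18):
    print(z,ctrl.move_l(tcp(-38,y,z),vel=.04,contact_N=5),F(6).round(2))
st()
E
```

```text
-29 [-0.41  7.94 -2.42]
-28 [-0.27  5.84 -2.84]
-27 [ 0.23  3.84 -2.63]
54 False [ 1.34  4.21 -2.48]
48 False [ 0.97  4.27 -2.45]
42 False [ 0.57  4.1  -2.45]
36 False [ 0.72  4.43 -2.45]
30 False [ 1.38  4.51 -2.6 ]
24 False [ 1.01  4.51 -2.9 ]
18 False [ 1.06  4.32 -2.32]
t 22.61 tcp [0.4818 0.0966 0.1709] F [ 0.77  4.3  -2.28] M [ 1.3  -0.21 -0.03] w 0.237 gf 30.0
```

```bash
python3 - <<'E'
from h import *
for y in(-26,-25,-24,-23,-22):
    print(y,ctrl.move_l(tcp(-38,y,18),vel=.02,contact_N=5),F(8).round(2))
    
st()
E
```

```text
-26 False [ 0.17  3.15 -2.22]
-25 False [-0.36  3.24 -2.25]
-24 False [-0.34  3.28 -1.94]
-23 False [-0.42 -0.16 -1.09]
-22 False [ 0.07 -0.37 -1.19]
t 24.52 tcp [0.4822 0.1016 0.171 ] F [-0.72  0.16 -0.75] M [-0.08  0.18 -0.02] w 0.241 gf 30.0
```

The force fell to zero at y=-23, 3 mm before the buffer, so the notch edge is holding the lever. I'll withdraw and look.

```bash
python3 - <<'E'
from h import *
ctrl.move_l(tcp(-38,-19,18),vel=.04);ctrl.move_l(tcp(-38,-19,15),vel=.04);print(F(6).round(2))
print(ctrl.move_l(tcp(-38,18,15),vel=.08,contact_N=4),F(6).round(2))
print(ctrl.move_l(tcp(-38,18,190),vel=.15,contact_N=5))
p=G0-.09*SX; p[2]=.345; ctrl.goto(p,Rt(SY)); st()
a=ctrl.read_camera("side")[130:290,240:420];b=ctrl.read_camera("top")[155:245,220:345]
cv2.imwrite("pics/g3.png",np.hstack([cv2.resize(a,(400,356),interpolation=3),cv2.resize(b,(400,356),interpolation=2)]))
E
```

```text
[ 0.43 -0.07 -1.29]
False [-0.12  0.23 -1.07]
False
t 28.76 tcp [ 0.3976 -0.2846  0.3449] F [ 0.32  0.09 -1.08] M [-0.03  0.09  0.05] w 0.240 gf 30.0
```

View pics/g3.png

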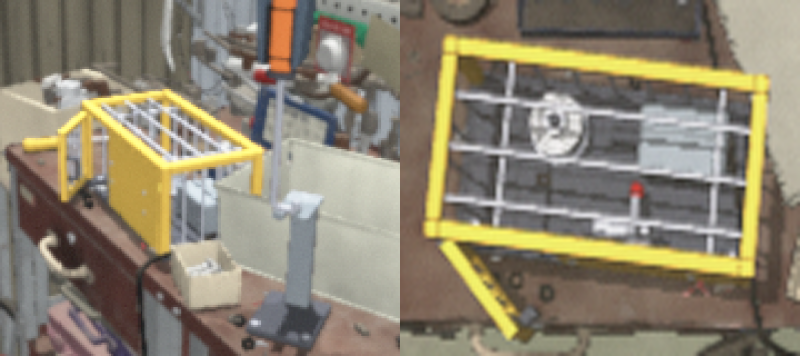

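The gate stands open at (490,290) in the right half. The lever's red tip has moved right to (637,188), and it is down. The hook hangs straight in the gripper. Next I'll hang it back.

```bash
python3 - <<'E'
from h import *
p=G0-.09*SX+[0,0,.012]; ctrl.move_l(p,vel=.15)
print(ctrl.move_l(G0+[0,0,.012],vel=.06,contact_N=5)); st()
print(ctrl.move_l(G0+[0,0,-.001],vel=.03,contact_N=3)); st()
ctrl.command_gripper(1.0); st()
ctrl.move_l(G0+[0,0,.15],vel=.12); ctrl.goto(G0+[-.08,.1,.17],Rt(SY)); ctrl.sleep(.5); st()
a=ctrl.read_camera("side")[170:290,320:420];b=ctrl.read_camera("top")[165:255,345:435]
cv2.imwrite("pics/g4.png",np.hstack([cv2.resize(a,(400,480),interpolation=2),cv2.resize(b,(400,480),interpolation=2)]))
s=ctrl.read_camera("side");Os=mask(s,(5,150,90),(17,255,255),(365,190,385,230));print(len(Os),Os.mean(0))
E
```

```text
False
t 31.77 tcp [ 0.4708 -0.2336  0.178 ] F [-0.27 -0.1  -1.34] M [-0.07  0.14 -0.01] w 0.237 gf 30.0
True
t 32.20 tcp [ 0.4708 -0.2335  0.1656] F [0.32 0.31 3.06] M [-0.11  0.03 -0.04] w 0.241 gf 30.0
t 33.33 tcp [ 0.4706 -0.2333  0.1657] F [-0.26 -0.66 -0.46] M [-0.04  0.15 -0.02] w 0.998 gf 0.0
t 35.81 tcp [ 0.3911 -0.1337  0.3358] F [-0.58  0.02  0.32] M [-0.09  0.14 -0.05] w 1.000 gf 0.0
222 [373.64414414 209.22972973]
```

View pics/g4.png

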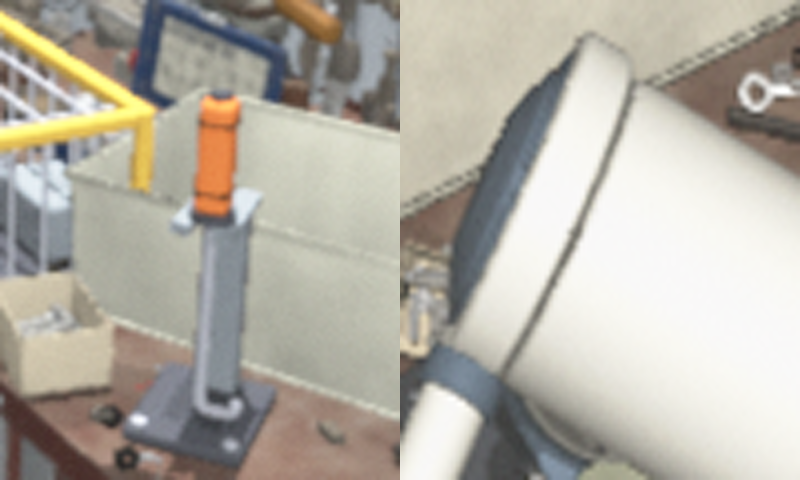

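The hook hangs upright with its collar on the fork. Its grip is within about 1 px of where it started, and the robot is clear.

```bash
python3 -c "
from bench import ctrl
print(ctrl.sign_off())"
```

```text
the job is handed in; nothing more can be done
None
```

The job is handed in, with no verdict returned: the bolt is drawn with its lever in the open notch, the gate is open, the hook key hangs in its stand, and the robot is clear at about 36 s.

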